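# Set and clamp the prop leg of a recipe stand

## Robot

A 6-joint arm with a two-finger parallel gripper is mounted at the origin on a cart in front of the work surface, level with it; the furniture and walls round the work are solid. World frame = base frame: x ahead of the robot, y to its left, z up, the work surface at z = 0. Lengths are in m, angles in degrees, forces in N, time in s.
With the tool pointing down it reaches from about 0.3 to 0.75 m from the base axis. Payload 8.5 kg.
Tool frame: the origin (TCP) lies midway between the tips of the shut fingers; the grasp point (between the pads) lies 19 mm behind it (env.tcp_to_grasp is the z of the grasp point in the tool frame, in m); z points along the fingers, y is the line along which they close (so a half turn about z gives the same grasp; the last joint's range is limited). The gripper opens to 85 mm and grips with 20 to 120 N. Pads are 22 mm wide; open, the fingers measure 114 mm over their backs; the gripper's body (76 mm by 85 mm) begins 54 mm behind the grasp point. The pads swing forward as they close: fully open they stand 13 mm farther back than shut.
Start: joints at [59.742, 21.807, 74.336, -0, 83.858, -12.336], TCP at [0.169, 0.523, 0.231] pointing down, gripper open.
Joint ranges: [-178.18, 178.18], [-50.72, 133.34], [12.68, 142.11], [-81.47, 261.47], [9.98, 163.14], [-165.26, 165.26]. Speed limits (degrees/s): [136.94, 136.94, 180, 180, 180, 180].

## Interface

Orientations are given as a 3x3 rotation matrix whose columns are the frame's x, y, z axes.
In Python, from rig import env, imaging, job, models gives the robot as it stands. The module is installed in compiled form; this text tells all that it offers.
- The arm moves only by the tool jog_arm, never from a script. Its argument "plan" is text: rows parted by semicolons, each of 7 numbers parted by spaces: the turn, a rotation vector about the tool's x, y, z in degrees, then the shift along the tool's x, y, z in cm, then the closure in counts, from 0 (fully open) to 255 (shut). In form: rx ry rz x y z claw; .... A call has 1 to 10 rows; each row shifts and turns the commanded pose from where the row before left it, along the tool's axes as they then stand; what a row does not reach is not made up. A row lasts 1/12 s, in which the tool goes at most 41.7 mm and 7.16 degrees, less where a joint would pass 70% of its speed; a pose out of reach is approached as far as the arm can. A call with a gripper value outside its range is refused whole. The fingers move at their own pace and stop on an object; "grip_force" is the grip in N (left out, the last holds). Time passes only in rows, so rows that do not move let the fingers close. It gives the time, the measured TCP pose, the force, the opening and the grip force at its end, in the units of the state.
- env.observe(): the state, without advancing time (a new reading comes with each control period).
- imaging.get_image(name): name is "scene" or "top"; returns a dict with "pixels" (420x560x3 uint8, red, green, blue), "depth" (420x560 float32, m along the optical axis (not along the pixel's ray), 0 where there is no reading), "fov_y" (degrees; the focal length in pixels is half the picture's height over the tangent of half this angle, whatever the lens; pixels are square), "cx", "cy" (the principal point, pixels), "world_from_camera" (4x4, takes a point from camera to world coordinates). Camera axes: x right, y down, z forward; pixel columns grow to the right and rows downward; lengths in m; the calibration is good to about 2 mm. A picture is of the moment at which its call begins.
- job.close_job(): hands the job in; it is judged then, once.
Trained networks look in the newest picture that a camera, given by its name, has taken for a name from the list of things; names that differ only in an ending like _2 or _b are one class to them, and where a whole thing is asked for, a point or a joint stands for the part that bears it (a point fixed in the world has none). Each returns a list of dicts, best first, with "confidence" (0 to 1); they miss things now and then, are a little off and sometimes report something else, mostly with a low value. They report only what shows in the picture. A call takes as long as a camera call.
- models.outline_of(camera, query): "region" (420x560 bool, what is visible of it) and "bbox" ([centre column, centre row, width, height] in pixels, round what is visible of it).
- models.tip_of(camera, query): "at" ([column, row] in pixels: a listed point, or the origin of a listed thing).
The state is a dict: "time_s": time; "q": joint angles; "qvel": joint speeds; "joint_efforts": joint torques, N m; "position": TCP position; "tool_rot": TCP orientation; "ft_force": force on the tool from outside, world axes, zero at the start; "wrist_torque": the same for the moment, N m; "grip_width": finger opening in m; "gripper_force": force on a finger pad.
Only numpy, scipy, OpenCV 4.12 (cv2) and the standard library are available. Lean on these libraries where they do the work, as an engineer would, in place of code of your own. Each camera call takes 0.05 s, during which the arm holds its last target. There are 200 camera calls.

## Task

The recipe stand lies on its face and its prop leg has to be set to the red length mark: take the red cam lever by its black knob and swing it out to about 60 degrees from the leg without shifting the leg, then, with the lever still out there, slide the leg until its white pointer is level with the red mark. Holding the leg at the mark, swing the lever fully closed along the leg, and finish while still holding the knob, gripped between the fingers, the leg still at the mark. Leave the jar, the lemon and the salt mill alone.

Things in the scene. Friction and masses are not known exactly. Their poses are not given: they have to be found in the camera images.
- stand: Recipe stand lying face down: wooden panel 360x150 mm, its top 34 mm above the counter, fixed to the counter. Origin on the counter under the panel's centre; x runs along the aluminium rail on the panel (26 mm wide, top 46 mm high), in the direction in which the leg slides out; y is across, toward the scale side; z up. The stand lies so that its x points roughly to the robot's left.
- mark_line (a point): Red length mark, an upright red fin 4 mm thick (along the stand's x), 30 mm long and 10 mm high clipped over the scale strip beside the rail, at stand y = 45 mm; this point is the top middle of the fin, 44 mm above the counter; axes as the stand's. It does not move.
- leg_pointer (a point): Tip of the white pointer on the scale side of the leg's black shoe (64x46 mm, top 62 mm high), 52 mm above the counter, 34 mm to the stand's +y from the lever's pivot and at the same stand x as the pivot. It moves with the leg. The leg is at the mark when this point and mark_line have the same stand x.
- lever_pivot (a point): Vertical pivot axis of the cam lever, on the middle of the leg's shoe, 68 mm above the counter; moves with the leg. From here the leg's flat bar runs 190 mm to the stand's +x, its top 57 mm high.
- knob_centre (a point): Middle of the black upright knob at the free end of the red cam lever: 21 mm diameter, 42 mm tall (76 to 118 mm above the counter), this point 97 mm above the counter and 80 mm from the lever's pivot. The knob spins freely on the lever. Nothing stands beside the knob above 76 mm; the lever arm below it is red, 65 to 74 mm high.
- leg (a joint): How far the leg is slid out, m: 0 to 0.20, growing toward the stand's +x; the lever's pivot is at stand x = value - 0.10, y = 0. Stays where it is left; friction about 1 N, so it is dragged along when the lever is pushed without holding it.
- cam (a joint): Angle of the cam lever, rad: 0 = fully closed, lever pointing along the leg's bar (stand +x); grows as the lever swings out toward the stand's -y, clockwise from above, up to the stop at 1.40. Stays where it is left; friction about 0.05 N m. Knob centre = pivot + 80 mm x (cos value, -sin value) along the stand's x and y.
- jar: Bystander: clip-top glass jar, 78x76 mm, 122 mm tall; origin at the centre of its underside. Not to be moved.
- lemon: Bystander: lemon, 78x55x56 mm, lying; origin at its underside. Not to be moved.
- salt: Bystander: turned wooden salt mill, 56 mm across, 165 mm tall; origin at the centre of its underside. Not to be moved.

How it is judged:
By the outcome, as a careful person would: the job done as asked, in the order asked, and still so for the second after the job is handed in, while the arm keeps its last pose, push and grip.
It also fails if it takes over 38 s, if anything falls off the work surface, if the arm or the gripper's body presses on something with over 40 N, if the wrist force passes 120 N, or if a joint passes its speed limit or range.

## Working session

There is one attempt and no reset: what is moved stays moved. The work goes in short steps, Python scripts to look and compute and a tool call to move; the robot and the scene stay as the last step left them, time stands still between calls to the robot, and variables do not carry over. Pictures are saved under pics/ and viewed, at most 10 in all, crops included, and the job is handed in when it is done.

Besides the shell and the picture viewer there is one more tool, called after ">>>" as name(argument=value, ...) on one line, values as JSON. jog_arm: Moves the arm, as the interface text tells. Its arguments: {"type":"object","properties":{"plan":{"type":"string"},"grip_force":{"type":"number"}},"required":["plan"]}

```bash
mkdir -p pics; cat > h.py <<'E'
from rig import env, imaging, job, models
import numpy as np, cv2
def ray(im,u,v):
    f=210/np.tan(np.radians(im['fov_y']/2)); return np.array([(u-im['cx'])/f,(v-im['cy'])/f,1.])
def pt(im,u,v,z=None):
    T=im['world_from_camera']; d=T[:3,:3]@ray(im,u,v); o=T[:3,3]
    if z is not None: return o+d*(z-o[2])/d[2]
    w=im['depth'][int(v)-1:int(v)+2,int(u)-1:int(u)+2]; w=w[w>0]
    return o+d*np.median(w) if len(w) else None
def tri(a,ua,b,ub):
    A=[];B=[]
    for im,u in((a,ua),(b,ub)):
        T=im['world_from_camera'];d=T[:3,:3]@ray(im,*u);d/=np.linalg.norm(d);P=np.eye(3)-np.outer(d,d);A.append(P);B.append(P@T[:3,3])
    x=np.linalg.solve(A[0]+A[1],B[0]+B[1]); return x
E
cat > look.py <<'E'
from h import *
import sys
np.set_printoptions(precision=4,suppress=True)
Z=dict(mark_line=.044,leg_pointer=.052,lever_pivot=.068,knob_centre=.097,stand=0,jar=0,lemon=0,salt=0)
I={c:imaging.get_image(c) for c in('scene','top')}
for c in I: cv2.imwrite(f'pics/{sys.argv[1]}_{c}.png',I[c]['pixels'][:,:,::-1])
for n in Z:
    t={}
    for c in I:
        r=models.tip_of(c,n)
        if r:
            t[c]=r[0]['at']; print(n,c,np.round(r[0]['at'],1),round(r[0]['confidence'],2),'z-plane',pt(I[c],*t[c],Z[n]),'depth',pt(I[c],*t[c]))
    if len(t)==2: print('   tri',tri(I['scene'],t['scene'],I['top'],t['top']))
s=env.observe();print(s['time_s'],s['position'],s['tool_rot'],s['grip_width'],env.tcp_to_grasp)
for c in I: print(c,I[c]['world_from_camera'])
E
python3 look.py a
```

```text
mark_line scene [254.3 229.5] 0.43 z-plane [0.4345 0.1299 0.044 ] depth [0.4392 0.1354 0.0355]
leg_pointer scene [287.7 259.4] 0.7 z-plane [ 0.424  -0.0043  0.052 ] depth [0.4343 0.0055 0.0332]
leg_pointer top [330.  231.2] 0.85 z-plane [0.4356 0.001  0.052 ] depth [0.4356 0.001  0.0526]
   tri [0.4342 0.0012 0.0383]
lever_pivot scene [297.7 248.2] 0.56 z-plane [ 0.4578 -0.0054  0.068 ] depth [ 0.4541 -0.0087  0.0743]
lever_pivot top [333.2 218.4] 0.95 z-plane [ 0.4682 -0.0067  0.068 ] depth [ 0.4672 -0.0055  0.0774]
   tri [ 0.4651 -0.0046  0.0622]
knob_centre scene [290.5 217.2] 0.68 z-plane [0.4993 0.062  0.097 ] depth [0.4949 0.0578 0.1039]
knob_centre top [305.5 202.6] 0.52 z-plane [0.5074 0.0675 0.097 ] depth [0.5045 0.0687 0.1178]
   tri [0.5077 0.0678 0.0862]
stand scene [284.7 248.3] 0.8 z-plane [0.4725 0.0541 0.    ] depth [0.4531 0.0353 0.0345]
stand top [307.6 222.9] 0.93 z-plane [0.4637 0.057  0.    ] depth [0.4597 0.0598 0.0428]
   tri [0.4669 0.0546 0.0034]
jar scene [230.8 150.4] 0.9 z-plane [0.625  0.4476 0.    ] depth [0.5946 0.4085 0.0437]
jar top [172.4 165. ] 0.73 z-plane [0.6346 0.4368 0.    ] depth [0.6091 0.4097 0.1084]
   tri [0.6277 0.4397 0.0047]
lemon scene [149.2 185.8] 0.59 z-plane [0.3504 0.4967 0.    ] depth [0.3346 0.4641 0.0347]
salt scene [388.6 311.2] 0.64 z-plane [ 0.517  -0.2563  0.    ] depth [ 0.492  -0.2676  0.0416]
salt top [417.5 202.8] 0.84 z-plane [ 0.5158 -0.2544  0.    ] depth [ 0.5082 -0.2366  0.0555]
   tri [ 0.5167 -0.2554 -0.0011]
0.9 [0.1692 0.5233 0.2313] [[-0.9515  0.3077  0.    ]
 [ 0.3077  0.9515  0.    ]
 [-0.      0.     -1.    ]] 0.08540691415187347 -0.0187
scene [[ 0.7188 -0.5128  0.4693 -0.1638]
 [-0.6952 -0.5291  0.4867 -0.5662]
 [-0.0013 -0.6761 -0.7368  1.1333]
 [ 0.      0.      0.      1.    ]]
top [[-0.0166 -0.9926  0.1199  0.3495]
 [-0.9998  0.0154 -0.0113  0.1344]
 [ 0.0094 -0.12   -0.9927  1.211 ]
 [ 0.      0.      0.      1.    ]]
```

```bash
python3 -c "
import cv2
a=cv2.imread('pics/a_top.png')[140:290,160:440];b=cv2.imread('pics/a_scene.png')[150:310,200:400]
cv2.imwrite('pics/c1.png',cv2.resize(a,(784,420),interpolation=2));cv2.imwrite('pics/c2.png',cv2.resize(b,(700,560),interpolation=2))"
```

```text
(no output)
```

View pics/c1.png

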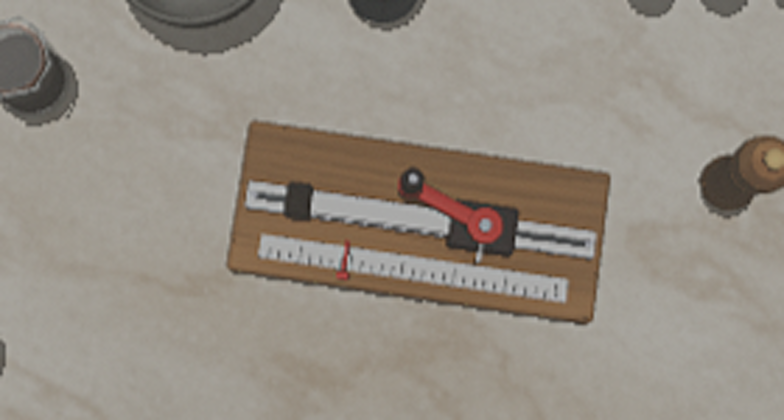

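View pics/c2.png

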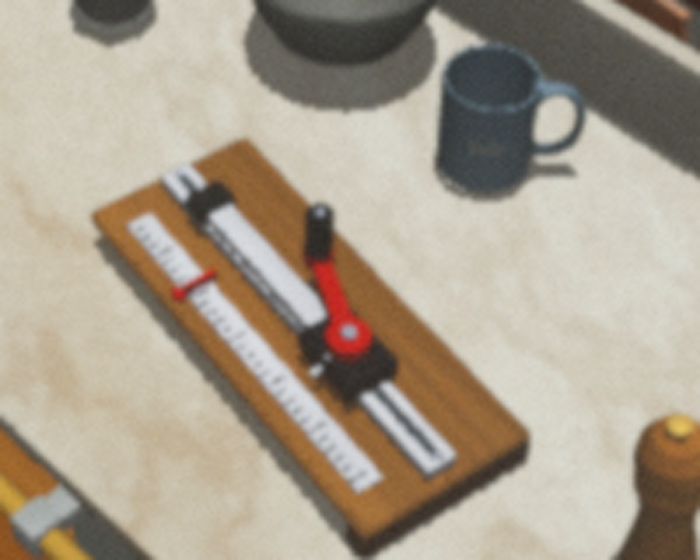

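The top view shows the panel, with the knob at crop (412,182), the pivot nut at (485,225), the white pointer at (480,255) and the red fin at (344,260). The scene view agrees: fin at (192,285), knob at (319,230), pivot at (349,332). The network missed the fin in the top view, so I'll refine it by colour.

```bash
cat > ref.py <<'E'
from h import *
np.set_printoptions(precision=4,suppress=True)
I={c:imaging.get_image(c) for c in('scene','top')}
im=I['top']
def red(im):
    p=im['pixels'].astype(int); m=((p[...,0]>p[...,1]*1.7)&(p[...,0]>p[...,2]*1.7)&(p[...,0]>80)).astype(np.uint8)
    n,l,s,c=cv2.connectedComponentsWithStats(m); return [(s[i],c[i]) for i in range(1,n) if s[i][4]>=6]
for k,v in I.items():
    for s,c in red(v): print(k,s,c,pt(v,*c,.044),pt(v,*c,.070))
# panel axis by points with depth at panel top height
v,u=np.mgrid[120:320,200:420]; f=210/np.tan(np.radians(im['fov_y']/2)); d=im['depth'][120:320,200:420]
P=np.stack([(u-im['cx'])/f*d,(v-im['cy'])/f*d,d,np.ones_like(d)],-1)@im['world_from_camera'].T
sel=(P[...,2]>.026)&(P[...,2]<.13)&(P[...,0]<.56)&(P[...,1]>-.17)&(P[...,1]<.28)&(d>0)
n,l,s,c=cv2.connectedComponentsWithStats(sel.astype(np.uint8)); i=1+np.argmax(s[1:,4]); Q=P[l==i]
R=cv2.minAreaRect(Q[:,:2].astype(np.float32));print('panel',R)
A=Q[Q[:,2]<.042][:,:2]
K=P[sel&(P[...,2]>.1)];print('knob top',len(K),K.mean(0)[:3],np.ptp(K,axis=0)[:3])
for nme in('knob_centre','stand'):
    r=models.outline_of('top',nme)
    if r: print(nme,r[0]['bbox'],r[0]['confidence'])
E
python3 ref.py
```

```text
scene [138   0  15  11  40] [145.75   3.95] [0.9387 1.3433 0.044 ] [0.9124 1.2977 0.07  ]
scene [159   0  11   4  22] [163.2273   1.2727] [1.0045 1.3115 0.044 ] [0.9766 1.2667 0.07  ]
scene [346   0   4   2   6] [347.5   0.5] [1.5617 0.7794 0.044 ] [1.5205 0.7473 0.07  ]
scene [355   2  13   9  28] [360.9286   5.7857] [1.5669 0.711  0.044 ] [1.5256 0.6805 0.07  ]
scene [542   8  12   6  17] [547.1765  10.3529] [2.0815 0.1576 0.044 ] [2.0279 0.1403 0.07  ]
scene [183  10  30  18  56] [198.2321  18.7679] [1.0183 1.0955 0.044 ] [0.9901 1.0558 0.07  ]
scene [163  16  18  11  23] [171.      20.2174] [0.9333 1.1621 0.044 ] [0.9071 1.1208 0.07  ]
scene [191  30   4   6  12] [193.1667  32.5833] [0.9377 1.0258 0.044 ] [0.9114 0.9878 0.07  ]
scene [221  31  33  21  55] [236.6182  40.7091] [1.0191 0.8643 0.044 ] [0.9908 0.8301 0.07  ]
scene [202  39   6   4   6] [204.5     40.3333] [0.9334 0.9512 0.044 ] [0.9072 0.915  0.07  ]
scene [270  60  13   8  20] [275.5  63.1] [1.019  0.6525 0.044 ] [0.9907 0.6235 0.07  ]
scene [284  68  21  14  29] [295.069   74.2414] [1.0195 0.5544 0.044 ] [0.9912 0.5
[... 2570 characters left out ...]
 ]
top [110  41   7   3   7] [113.  42.] [0.9816 0.5984 0.044 ] [0.9675 0.5881 0.07  ]
top [65 45 16 16 57] [74.7719 55.0351] [0.9441 0.7044 0.044 ] [0.9308 0.6917 0.07  ]
top [161  56   6   4   6] [163.5     57.8333] [0.9328 0.4553 0.044 ] [0.9198 0.4481 0.07  ]
top [309 205  31  22 228] [325.3684 216.1272] [0.4772 0.0114 0.044 ] [0.4744 0.0141 0.07  ]
top [280 226   5  14  27] [282.4815 233.7407] [0.4314 0.1281 0.044 ] [0.4296 0.1282 0.07  ]
panel ((0.4739225506782532, 0.05406622588634491), (0.36001959443092346, 0.1502988487482071), 80.75812530517578)
knob top 55 [0.5029 0.0658 0.116 ] [0.0206 0.0182 0.0195]
knob_centre [320.2, 212.4, 37.9, 29.2] 0.77
stand [311.1, 219.4, 138.0, 71.8] 0.91
```

>>> jog_arm(plan="0 0 7 0 0 0 0;0 0 7 0 0 0 0;0 0 7 0 0 0 0;0 0 7 0 0 0 0;0 0 7 0 0 0 0;0 0 7 0 0 0 0;0 0 7 0 0 0 0;0 0 7 0 0 0 0;0 0 7 0 0 0 0;0 0 7 0 0 0 0")

```text
time_s: 1.93
position: [0.1692, 0.5233, 0.2313]
tool_rot: [[-0.03, 1.0, -0.0], [1.0, 0.03, 0.0], [0.0, -0.0, -1.0]]
ft_force: [0.4, 0.7, -0.6]
grip_width: 0.0855
gripper_force: 0.0
```

>>> jog_arm(plan="0 0 7 0 0 0 0;0 0 7 0 0 0 0;0 0 7 0 0 0 0;0 0 7 0 0 0 0;0 0 0 -1.4 2.6 0 0;0 0 0 -1.4 2.6 0 0;0 0 0 -1.4 2.6 0 0;0 0 0 -1.4 2.6 0 0;0 0 0 -1.4 2.6 0 0;0 0 0 -1.4 2.6 0 0")

```text
time_s: 2.77
position: [0.2734, 0.3784, 0.2314]
tool_rot: [[0.437, 0.899, 0.0], [0.899, -0.437, 0.0], [0.0, 0.0, -1.0]]
ft_force: [-0.2, -0.0, 0.5]
grip_width: 0.0852
gripper_force: 0.0
```

>>> jog_arm(plan="0 0 0 -1.4 2.7 0 0;0 0 0 -1.4 2.7 0 0;0 0 0 -1.4 2.7 0 0;0 0 0 -1.4 2.7 0 0;0 0 0 -1.4 2.7 0 0;0 0 0 -1.4 2.7 0 0;0 0 0 -1.4 2.7 0 0;0 0 0 -1.4 2.7 0 0;0 0 0 -1.4 2.7 0 0;0 0 0 0 0 0 0")

```text
time_s: 3.6
position: [0.439, 0.1566, 0.2312]
tool_rot: [[0.441, 0.898, 0.001], [0.898, -0.441, -0.001], [-0.0, 0.001, -1.0]]
ft_force: [0.9, 0.4, -0.0]
grip_width: 0.0857
gripper_force: 0.0
```

>>> jog_arm(plan="0 0 0 -1.32 2.46 0 0;0 0 0 -1.32 2.46 0 0;0 0 0 -1.32 2.46 0 0;0 0 0 -1.32 2.46 0 0;0 0 0 0 0 2.5 0;0 0 0 0 0 2.5 0;0 0 0 0 0 2.5 0;0 0 0 0 0 2.5 0;0 0 0 0 0 2.5 0;0 0 0 0 0 0 0")

```text
time_s: 4.43
position: [0.4994, 0.0699, 0.1026]
tool_rot: [[0.437, 0.899, -0.008], [0.899, -0.437, 0.001], [-0.003, -0.007, -1.0]]
ft_force: [-0.5, -0.1, 0.3]
grip_width: 0.0857
gripper_force: 0.0
```

```bash
python3 look.py b | grep -A3 -E "knob|pivot|pointer|^[0-9]"
```

```text
leg_pointer scene [288.8 257.9] 0.86 z-plane [ 0.4293 -0.0029  0.052 ] depth [0.4379 0.0053 0.0362]
lever_pivot scene [298.  249.2] 0.84 z-plane [ 0.456  -0.0081  0.068 ] depth [ 0.4529 -0.0109  0.0734]
lever_pivot top [332.3 218.6] 0.6 z-plane [ 0.4677 -0.0043  0.068 ] depth [0.4293 0.0408 0.4398]
   tri [ 0.4661 -0.0036  0.056 ]
knob_centre scene [292.4 218.3] 0.96 z-plane [0.5002 0.056  0.097 ] depth [0.4993 0.0552 0.0983]
stand scene [282.8 248. ] 0.56 z-plane [0.4696 0.0584 0.    ] depth [0.4503 0.0394 0.0344]
stand top [307.7 223.4] 0.6 z-plane [0.4623 0.0568 0.    ] depth [0.4198 0.0861 0.4569]
   tri [0.4636 0.0558 0.007 ]
--
5.3333 [0.5017 0.0695 0.1063] [[ 0.4371  0.8994 -0.0001]
 [ 0.8994 -0.4371  0.    ]
 [-0.     -0.0001 -1.    ]] 0.08583302833244415 -0.0187
scene [[ 0.7188 -0.5128  0.4693 -0.1638]
```

>>> jog_arm(plan="0 0 0 -0.2 0.36 1.2 0;0 0 0 0 0 1.2 0;0 0 0 0 0 0 0;0 0 0 0 0 0 120;0 0 0 0 0 0 160;0 0 0 0 0 0 180;0 0 0 0 0 0 200;0 0 0 0 0 0 220;0 0 0 0 0 0 255;0 0 0 0 0 0 255", grip_force=30)

```text
time_s: 6.17
position: [0.5042, 0.0661, 0.0827]
tool_rot: [[0.437, 0.899, 0.001], [0.899, -0.437, -0.0], [0.0, 0.001, -1.0]]
ft_force: [-0.2, -0.2, 3.3]
grip_width: 0.0205
gripper_force: 29.2
```

>>> jog_arm(plan="0 0 0 0 0 0 255;0 0 0 0 0 0 255;0 0 0 0 0 0 255;0 0 0 0 0 0 255;0 0 0 0 0 0 255")

```text
time_s: 6.58
position: [0.5043, 0.0661, 0.0826]
tool_rot: [[0.437, 0.899, 0.001], [0.899, -0.437, -0.0], [0.0, 0.001, -1.0]]
ft_force: [-0.4, 1.5, 5.5]
grip_width: 0.0202
gripper_force: 29.4
```

```bash
python3 look.py g | grep -A2 -E "knob|pivot|pointer|^[0-9]"; python3 -c "
import cv2
a=cv2.imread('pics/g_top.png')[140:290,200:400];b=cv2.imread('pics/g_scene.png')[170:290,220:360]
cv2.imwrite('pics/g.png',cv2.hconcat([cv2.resize(a,(400,300),interpolation=2),cv2.resize(b,(350,300),interpolation=2)]))"
```

```text
leg_pointer scene [286.4 258.4] 0.79 z-plane [0.4239 0.0001 0.052 ] depth [0.4346 0.0105 0.0323]
lever_pivot scene [297.5 249.8] 0.77 z-plane [ 0.4538 -0.0086  0.068 ] depth [ 0.4511 -0.011   0.0727]
knob_centre scene [292.7 216.7] 0.89 z-plane [0.5046 0.0593 0.097 ] depth [0.4981 0.0532 0.1071]
stand scene [281.8 247.9] 0.73 z-plane [0.4679 0.0604 0.    ] depth [0.4503 0.043  0.0315]
jar scene [231.4 152. ] 0.53 z-plane [0.6214 0.4406 0.    ] depth [0.5939 0.4053 0.0397]
--
7.4833 [0.5043 0.0661 0.0826] [[ 0.4371  0.8994  0.0008]
 [ 0.8994 -0.4371 -0.0001]
 [ 0.0003  0.0008 -1.    ]] 0.020118773188222007 -0.0187
```

View pics/g.png

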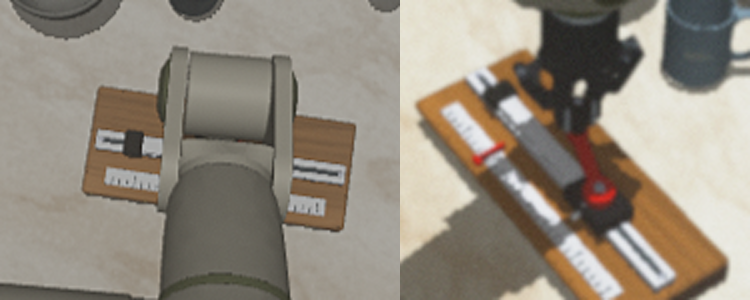

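Gripped; the lever still points at about 18° and the leg looks unmoved (pivot at scene (297,250)). Next I swing the lever along the arc, with the tool at constant orientation since the knob spins freely.

>>> jog_arm(plan="0 0 0 -0.039 0.578 0 255;0 0 0 -0.081 0.573 0 255;0 0 0 -0.122 0.566 0 255;0 0 0 -0.163 0.556 0 255;0 0 0 -0.203 0.542 0 255;0 0 0 0 0 0 255;0 0 0 0 0 0 255")

```text
time_s: 8.07
position: [0.5273, 0.0478, 0.0826]
tool_rot: [[0.437, 0.899, 0.001], [0.899, -0.437, -0.001], [-0.0, 0.001, -1.0]]
ft_force: [-0.3, -0.7, 4.9]
grip_width: 0.02
gripper_force: 29.5
```

```bash
cat > sc.py <<'E'
from h import *
import sys
np.set_printoptions(precision=4,suppress=True)
im=imaging.get_image('scene'); cv2.imwrite(f'pics/{sys.argv[1]}.png',im['pixels'][:,:,::-1])
ex=np.array([.1606,.987]);ey=np.array([-.987,.1606]);o=np.array([.4739,.0541])
for n,z in(('leg_pointer',.052),('lever_pivot',.068),('knob_centre',.097),('mark_line',.044)):
    r=models.tip_of('scene',n)
    if r: p=pt(im,*r[0]['at'],z)[:2]-o; print(n,np.round(r[0]['at'],1),round(r[0]['confidence'],2),'stand xy',p@ex,p@ey)
s=env.observe();p=np.array(s['position'][:2])-o;print(s['time_s'],s['position'],'stand xy',p@ex,p@ey,s['ft_force'],s['grip_width'])
E
python3 sc.py s1
```

```text
leg_pointer [287.8 252.5] 0.85 stand xy -0.048294573068125714 0.02703373580437141
lever_pivot [298.9 247.4] 0.85 stand xy -0.06098508066478733 0.0024077816777069655
knob_centre [302.5 214.6] 0.88 stand xy 0.0015008756657117173 -0.054225947462148705
mark_line [253.5 229.5] 0.49 stand xy 0.06971657424164093 0.05277793318946039
8.3167 [0.5271 0.0481 0.0827] stand xy 0.002610661783668527 -0.05344502667158327 [-0.1596 -1.1332  5.0112] 0.02033675256395379
```

>>> jog_arm(plan="0 0 0 -0.241 0.526 0 255;0 0 0 -0.279 0.507 0 255;0 0 0 -0.315 0.486 0 255;0 0 0 -0.349 0.462 0 255;0 0 0 -0.382 0.435 0 255;0 0 0 0 0 0 255;0 0 0 0 0 0 255")

```text
time_s: 8.9
position: [0.5418, 0.0232, 0.0827]
tool_rot: [[0.438, 0.899, 0.0], [0.899, -0.438, -0.0], [-0.0, 0.001, -1.0]]
ft_force: [-0.8, 0.3, 6.0]
grip_width: 0.0201
gripper_force: 29.5
```

```bash
python3 sc.py s2; python3 -c "
import cv2
L=[cv2.resize(cv2.imread(f'pics/{n}.png')[205:285,240:340],(400,320),interpolation=2) for n in('a_scene','s2')]
cv2.imwrite('pics/cmp.png',cv2.hconcat(L))
a=cv2.imread('pics/a_scene.png')
for n in('g_scene','s1','s2'):
    b=cv2.imread(f'pics/{n}.png')
    for (u,v,w,h) in((281,249,40,18),(290,238,20,14)):
        r=cv2.matchTemplate(b[v-8:v+h+8,u-8:u+w+8],a[v:v+h,u:u+w],cv2.TM_CCOEFF_NORMED);m=cv2.minMaxLoc(r);print(n,m[1],m[3][0]-8,m[3][1]-8)
"
```

```text
leg_pointer [287.  258.7] 0.79 stand xy -0.06290130024244459 0.040006347946084896
lever_pivot [297.8 247.6] 0.6 stand xy -0.059926337913151134 0.00503453930995901
knob_centre [313.  216.7] 0.9 stand xy -0.019536945450703082 -0.07189298649280337
mark_line [255.6 228.8] 0.4 stand xy 0.06857001276275924 0.04693110454930942
9.15 [0.5418 0.0235 0.0826] stand xy -0.0193418147911797 -0.07194718817281344 [-1.1175 -0.5945  5.0798] 0.02012246707242843
g_scene 0.8794875741004944 0 0
g_scene 0.7531956434249878 0 0
s1 0.7884410619735718 -1 -1
s1 0.7643417119979858 -1 0
s2 0.8183460235595703 0 0
s2 0.8195496797561646 0 0
```

View pics/cmp.png

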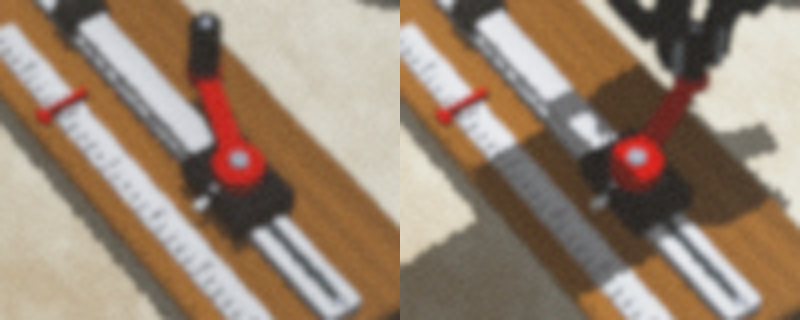

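>>> jog_arm(plan="0 0 0 0.6 -0.18 0 255;0 0 0 1.2 -0.36 0 255;0 0 0 1.2 -0.36 0 255;0 0 0 1.2 -0.36 0 255;0 0 0 1.2 -0.36 0 255;0 0 0 1.2 -0.36 0 255;0 0 0 1.2 -0.36 0 255;0 0 0 1.2 -0.36 0 255;0 0 0 1.2 -0.36 0 255;0 0 0 0.6 -0.18 0 255")

```text
time_s: 9.98
position: [0.5598, 0.136, 0.0827]
tool_rot: [[0.436, 0.9, 0.0], [0.9, -0.436, -0.0], [0.0, 0.0, -1.0]]
ft_force: [-0.7, -0.9, 6.1]
grip_width: 0.0198
gripper_force: 29.5
```

>>> jog_arm(plan="0 0 0 0 0 0 255;0 0 0 0 0 0 255;0 0 0 0 0 0 255")

```text
time_s: 10.23
position: [0.5601, 0.1352, 0.0827]
tool_rot: [[0.437, 0.899, 0.001], [0.899, -0.437, 0.0], [0.001, 0.001, -1.0]]
ft_force: [0.9, 0.9, 5.4]
grip_width: 0.0201
gripper_force: 29.5
```

```bash
python3 sc.py s3; python3 -c "
import cv2
L=cv2.resize(cv2.imread('pics/s3.png')[190:260,225:325],(800,560),interpolation=2) 
cv2.imwrite('pics/c3.png',L)"
```

```text
leg_pointer [262.9 226.6] 0.65 stand xy 0.05817688444098187 0.030647320535308987
lever_pivot [270.6 217.9] 0.8 stand xy 0.05998378078711595 0.004817060098165231
knob_centre [286.5 193. ] 0.85 stand xy 0.08721977745246523 -0.0653774591207687
mark_line [256.4 228.7] 0.36 stand xy 0.06765498988950554 0.045016591386604604
10.4833 [0.5601 0.1349 0.0827] stand xy 0.09360971539821475 -0.07212259504602622 [1.2715 0.8547 4.4899] 0.020359569891487
```

View pics/c3.png

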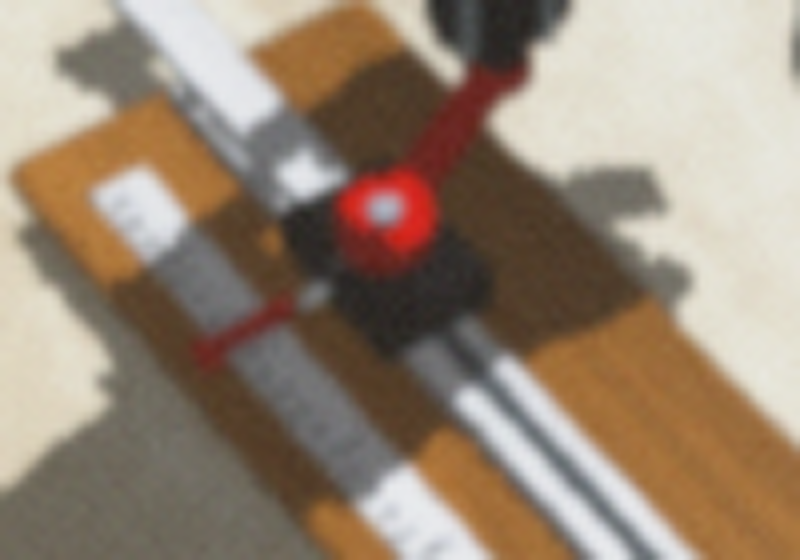

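The pointer tip is near crop (305,295), and the fin runs from (205,355) to (292,302). The pointer is 8 mm above the fin top, so looking aligned in this oblique view means it's still a few mm short. I'll compute this by projecting a model of the fin.

```bash
cat > fit.py <<'E'
from h import *
from scipy.optimize import fsolve
np.set_printoptions(precision=4,suppress=True)
I={c:imaging.get_image(c) for c in('scene','top')}
ex=np.array([.1606,.987,0]);ey=np.array([-.987,.1606,0]);o=np.array([.4739,.0541,0])
def proj(im,P):
    c=(np.asarray(P)-im['world_from_camera'][:3,3])@im['world_from_camera'][:3,:3]
    f=210/np.tan(np.radians(im['fov_y']/2)); return c[:,:2]/c[:,2:]*f+[im['cx'],im['cy']]
def cen(im,x,y,dx,dy,z0,z1):
    P=[o+(x+a*dx/2)*ex+(y+b*dy/2)*ey+[0,0,z] for a in(-1,1) for b in(-1,1) for z in(z0,z1)]
    m=cv2.moments(cv2.convexHull(proj(im,P).astype(np.float32))); return np.array([m['m10'],m['m01']])/m['m00']
st=lambda p:(np.dot(p-o,ex),np.dot(p-o,ey))
for c,t in(('scene',(254.26,231.18)),('top',(282.48,233.74))):
    print('fin',c,fsolve(lambda q:cen(I[c],q[0],q[1],.004,.03,.034,.044)-t,[.065,.045]))
n=tri(I['scene'],(299.7,244.9),I['top'],(333.2,220.4));print('nut0 tri z',n[2],st(n))
for z in(.074,.078):
    for k,uv,c in(('nut0 top',(333.2,220.4),'top'),('nut0 scene',(299.7,244.9),'scene'),('nut s2',(240+237/4,205+156/4),'scene'),('nut s3',(273.1,216),'scene')): print(z,k,st(pt(I[c],*uv,z)))
# sharper nut: bright grey blob near
for nme,(u,v) in(('a_scene',(300,245)),('s2',(299,244)),('s3',(273,216)),('a_top',(333,220))):
    p=cv2.imread(f'pics/{nme}.png')[v-4:v+5,u-4:u+5].astype(float); w=np.clip(p[...,:2].min(2)-70,0,None); g=np.mgrid[-4:5,-4:5]
    w*=(g[0]**2+g[1]**2<=9); uv=(u+(w*g[1]).sum()/w.sum(),v+(w*g[0]).sum()/w.sum()); print(nme,np.round(uv,2),st(pt(I['top' if 'top' in nme else 'scene'],*uv,.076)))
E
python3 fit.py
```

```text
fin scene [0.0673 0.0521]
fin top [0.0662 0.0535]
nut0 tri z 0.07708161247000087 (np.float64(-0.0610415028854813), np.float64(0.0014216250066778609))
0.074 nut0 top (np.float64(-0.06094520118801797), np.float64(0.0018450925473706401))
0.074 nut0 scene (np.float64(-0.05946063825087754), np.float64(-0.0009600333472688328))
0.074 nut s2 (np.float64(-0.05652500448643451), np.float64(-0.0017446494871518493))
0.074 nut s3 (np.float64(0.057326686908942694), np.float64(-0.0013186122288268015))
0.078 nut0 top (np.float64(-0.06052242811280591), np.float64(0.0023159582410680344))
0.078 nut0 scene (np.float64(-0.06193462548571771), np.float64(0.0010442888933898272))
0.078 nut s2 (np.float64(-0.059010076765824655), np.float64(0.00026263548849463124))
0.078 nut s3 (np.float64(0.05441170709595463), np.float64(0.0006870640168596424))
a_scene [299.43 244.38] (np.float64(-0.0589796253670148), np.float64(-0.00039364320501074726))
s2 [298.76 243.66] (np.float64(-0.05619361424541797), np.float64(-0.00038221027056663243))
s3 [272.7  215.52] (np.float64(0.057842420544934936), np.float64(-0.00040209969535811506))
a_top [332.91 219.92] (np.float64(-0.059809017947320985), np.float64(0.0009390443673765999))
```

>>> jog_arm(plan="0 0 0 0.3 -0.09 0 255;0 0 0 0.3 -0.09 0 255;0 0 0 0.29 -0.087 0 255;0 0 0 0 0 0 255;0 0 0 0 0 0 255;0 0 0 0 0 0 255")

```text
time_s: 11.08
position: [0.5614, 0.1441, 0.0827]
tool_rot: [[0.437, 0.899, 0.001], [0.899, -0.437, 0.0], [0.0, 0.001, -1.0]]
ft_force: [-0.2, -0.3, 6.1]
grip_width: 0.02
gripper_force: 29.5
```

```bash
cat > nut.py <<'E'
from fit import *
import sys
im=I['scene'];cv2.imwrite(f'pics/{sys.argv[1]}.png',im['pixels'][:,:,::-1])
P=[o+float(sys.argv[2])*ex+[0,0,.076]];u,v=np.round(proj(im,P)[0]).astype(int)
p=im['pixels'][v-5:v+6,u-5:u+6].astype(float); w=np.clip(p[...,1:].min(2)-70,0,None); g=np.mgrid[-5:6,-5:6]
k=np.unravel_index(np.argmax(cv2.GaussianBlur(w,(3,3),0)),w.shape); w*=((g[0]-g[0][k])**2+(g[1]-g[1][k])**2<=9)
uv=(u+(w*g[1]).sum()/w.sum(),v+(w*g[0]).sum()/w.sum());print('NUT',np.round(uv,2),st(pt(im,*uv,.076)))
s=env.observe();print('TCP',s['time_s'],st(s['position']),s['position'],s['ft_force'],s['grip_width'])
E
python3 nut.py s4 .067 | grep -E "NUT|TCP"; python3 -c "
import cv2
cv2.imwrite('pics/c4.png',cv2.resize(cv2.imread('pics/s4.png')[190:260,225:325],(800,560),interpolation=2))"
```

```text
NUT [270.88 213.51] (np.float64(0.06632770957423435), np.float64(-0.0005075747476291912))
TCP 11.1833 (np.float64(0.1028575235670991), np.float64(-0.07192044415800751)) [0.5614 0.1441 0.0827] [-0.2914  1.1745  5.6717] 0.020320858992378774
```

View pics/c4.png

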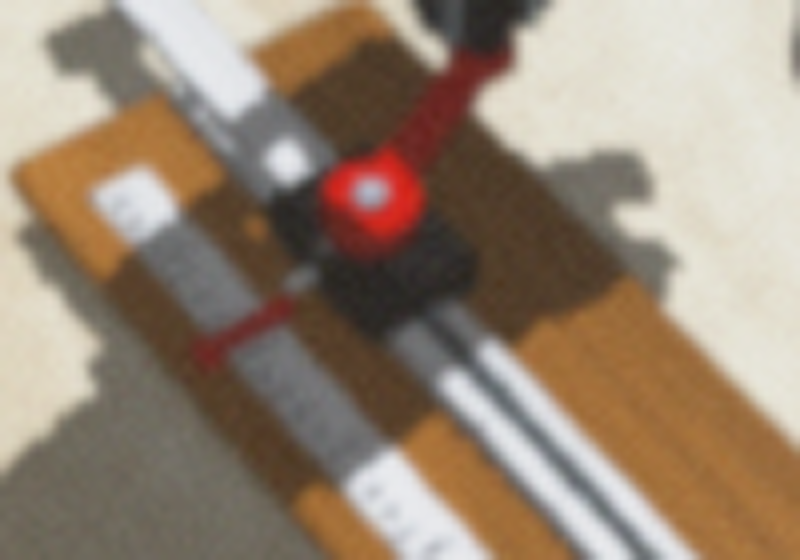

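```bash
cat > arc.py <<'E'
from fit import *
for uv in((263.1,224.4),(262.0,225.2)): print('pointer?',uv,st(pt(I['scene'],*uv,.052)))
print('proj pointer .0663',proj(I['scene'],[o+.0663*ex+.034*ey+[0,0,.052]]),'mark',proj(I['scene'],[o+.067*ex+.045*ey+[0,0,.044]]))
s=env.observe();R=np.array(s['tool_rot']);p=np.array(s['position'])
P=np.array([.0670,-.0004]);th=np.radians(np.linspace(62.9,0,17)[1:])
for t in th:
    q=o+(P[0]+.0803*np.cos(t))*ex+(P[1]-.0803*np.sin(t))*ey; q[2]=p[2]
    d=R.T@(q-p)*100; p=q; print(round(np.degrees(t),1),np.round(d,3))
E
python3 arc.py | grep -v -E "nut|fin|_"
```

```text
s2 [298.76 243.66] (np.float64(-0.05619361424541797), np.float64(-0.00038221027056663243))
s3 [272.7  215.52] (np.float64(0.057842420544934936), np.float64(-0.00040209969535811506))
pointer? (263.1, 224.4) (np.float64(0.06416284995520105), np.float64(0.025978312563369327))
pointer? (262.0, 225.2) (np.float64(0.06352156679779404), np.float64(0.029891426516086634))
proj pointer .0663 [[260.1101 225.2203]] mark [[256.5441 228.8541]]
59.0 [ 0.453 -0.42  -0.   ]
55.0 [ 0.356 -0.42  -0.   ]
51.1 [ 0.327 -0.444 -0.   ]
47.2 [ 0.296 -0.465 -0.   ]
43.2 [ 0.263 -0.484 -0.   ]
39.3 [ 0.229 -0.501 -0.   ]
35.4 [ 0.194 -0.515 -0.   ]
31.4 [ 0.158 -0.528 -0.   ]
27.5 [ 0.122 -0.537 -0.   ]
23.6 [ 0.085 -0.544 -0.   ]
19.7 [ 0.047 -0.549 -0.   ]
15.7 [ 0.01  -0.551 -0.   ]
11.8 [-0.028 -0.55  -0.   ]
7.9 [-0.066 -0.547 -0.   ]
3.9 [-0.103 -0.541 -0.   ]
0.0 [-0.14  -0.533 -0.   ]
```

>>> jog_arm(plan="0 0 0 0.085 -0.026 0 255;0 0 0 0 0 0 255;0 0 0 0.385 -0.4 0 255;0 0 0 0.356 -0.42 0 255;0 0 0 0.327 -0.444 0 255;0 0 0 0.296 -0.465 0 255;0 0 0 0.263 -0.484 0 255;0 0 0 0.229 -0.501 0 255;0 0 0 0 0 0 255;0 0 0 0 0 0 255")

```text
time_s: 12.12
position: [0.545, 0.1737, 0.0827]
tool_rot: [[0.437, 0.899, 0.0], [0.899, -0.437, 0.0], [0.0, 0.0, -1.0]]
ft_force: [0.2, 0.2, 5.9]
grip_width: 0.0204
gripper_force: 29.5
```

```bash
python3 nut.py s5 .067 | grep -E "NUT|TCP"
```

```text
NUT [270.53 213.32] (np.float64(0.0673916355715959), np.float64(-0.00012704054633591057))
TCP 12.2167 (np.float64(0.12935104550231977), np.float64(-0.05115427672249915)) [0.5452 0.1736 0.0827] [-0.4522  0.1193  6.3915] 0.020342774636128123
```

>>> jog_arm(plan="0 0 0 0.194 -0.515 0 255;0 0 0 0.158 -0.528 0 255;0 0 0 0.122 -0.537 0 255;0 0 0 0.085 -0.544 0 255;0 0 0 0.047 -0.549 0 255;0 0 0 0.01 -0.551 0 255;0 0 0 -0.028 -0.55 0 255;0 0 0 -0.066 -0.547 0 255;0 0 0 0 0 0 255;0 0 0 0 0 0 255")

```text
time_s: 13.05
position: [0.5083, 0.1971, 0.0827]
tool_rot: [[0.437, 0.899, 0.0], [0.899, -0.437, -0.0], [0.0, 0.0, -1.0]]
ft_force: [-1.1, 0.5, 6.5]
grip_width: 0.0199
gripper_force: 29.5
```

```bash
python3 nut.py s6 .067 | grep -E "NUT|TCP"
```

```text
NUT [270.93 213.84] (np.float64(0.06532079737665923), np.float64(4.076162758823399e-05))
TCP 13.15 (np.float64(0.1466324072880674), np.float64(-0.0112341409317366)) [0.5085 0.197  0.0827] [-1.2894 -0.3755  6.4658] 0.020337819034414877
```

>>> jog_arm(plan="0 0 0 -0.103 -0.541 0 255;0 0 0 -0.07 -0.26 0 255;0 0 0 -0.07 -0.26 0 255;0 0 0 0 0 0 255;0 0 0 0 0 0 255;0 0 0 0 0 0 255")

```text
time_s: 13.65
position: [0.4983, 0.1995, 0.0826]
tool_rot: [[0.437, 0.899, 0.001], [0.899, -0.437, -0.0], [0.0, 0.001, -1.0]]
ft_force: [0.8, -0.2, 6.3]
grip_width: 0.0199
gripper_force: 29.7
```

```bash
python3 nut.py s7 .067 | grep -E "NUT|TCP"; python3 -c "
import cv2
cv2.imwrite('pics/c7.png',cv2.resize(cv2.imread('pics/s7.png')[180:250,225:325],(800,560),interpolation=2))"
```

```text
NUT [270.97 214.06] (np.float64(0.06459715472221854), np.float64(0.0003995241597643033))
TCP 13.75 (np.float64(0.14739862856547767), np.float64(-0.0007197636917819236)) [0.4983 0.1995 0.0827] [ 0.6913 -0.3424  6.8701] 0.01994983989347287
```

View pics/c7.png

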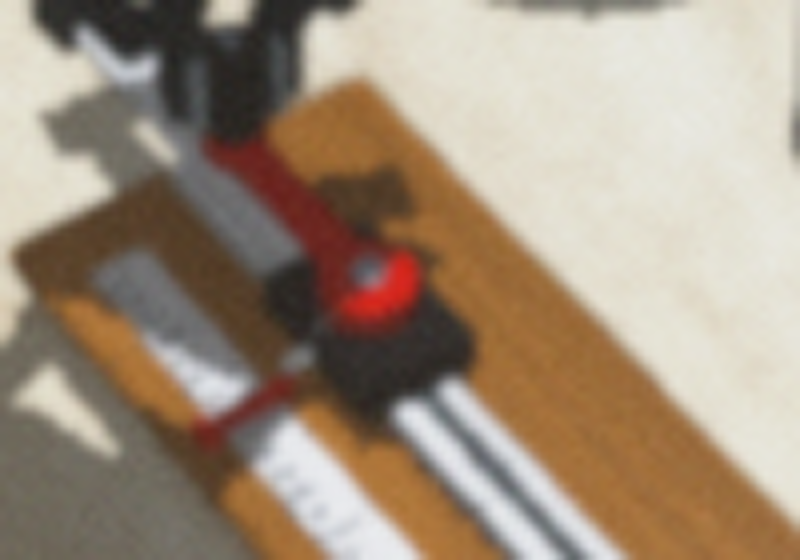

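>>> jog_arm(plan="0 0 0 -0.03 -0.096 0 255;0 0 0 0 0 0 255;0 0 0 0 0 0 255")

```text
time_s: 14.0
position: [0.4981, 0.1995, 0.0827]
tool_rot: [[0.437, 0.899, 0.003], [0.899, -0.437, -0.0], [0.001, 0.002, -1.0]]
ft_force: [5.7, -1.3, 4.9]
grip_width: 0.0204
gripper_force: 29.6
```

```bash
cat > fin.py <<'E'
from h import *
im=imaging.get_image('scene'); b=im['pixels'][:,:,::-1]; D=lambda a:(cv2.resize(np.ascontiguousarray(a),None,fx=8,fy=8,interpolation=2).max(2)<62).astype(np.float32)
a=D(cv2.imread('pics/s5.png')[205:245,262:295]); c=D(b[205:245,262:295])
r=cv2.matchTemplate(c,a[120:-24,100:-24],cv2.TM_CCOEFF_NORMED);m=cv2.minMaxLoc(r);print('shift px vs s5',m[1],(m[3][0]-100)/8,(m[3][1]-120)/8)
for n in('leg_pointer','mark_line'):
    for i in range(2):
        imaging.get_image('scene');R=models.tip_of('scene',n)
        if R: p=pt(im,*R[0]['at'],.052 if n[0]=='l' else .044)[:2]-[.4739,.0541];print(n,R[0]['at'],p@[.1606,.987])
print(env.observe()['ft_force'])
E
python3 fin.py
```

```text
shift px vs s5 0.9651113748550415 -0.875 0.375
leg_pointer [259.8, 224.8] 0.06796846505215841
leg_pointer [259.7, 224.1] 0.07013113693418471
mark_line [251.6, 227.2] 0.07918992395311801
mark_line [256.6, 229.6] 0.064780721884077
[ 5.47787657 -1.24700229  4.45108002]
```

```bash
python3 -c "
from rig import job
print(job.close_job())"
```

```text
the job is handed in; nothing more can be done
None
```

The job is handed in: I swung the lever out to about 63°, slid the leg to within about 1 mm of the red mark, and closed the lever against its stop with the knob still gripped. The leg shifted about 3 mm during the outward swing, and I stayed well clear of the jar, lemon and salt mill but did not re-check them at the end.

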